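Draw a batch of copper fittings from the chute dispenser

TASK

Pick up the plywood tote, hold it up under the lip of the fittings dispenser and push its rim back against the hanging trip plate, so that the gate folds down and all five copper fittings slide into the tote; none may land on the bench. Then bring the tote over, keeping it upright, and set it down, not dropped, squarely on the middle of the scorched soldering board, with the fittings in it and the gate swung shut again. Do not shift the solder spool, the flux jar or the brass valve that lie about in front of the dispenser.

Things in the scene. Friction and masses are not known exactly. Their poses are not given: they have to be found in the camera images.
- tote: open square plywood tote: 190 mm by 190 mm outside, 100 mm high, walls and floor 9 mm thick, about 0.4 kg empty, loose on the bench at the start. Any wall can be gripped across its 9 mm thickness from above. Origin: centre of the underside; z up, x and y square to the walls.
- dispenser: bench-top gravity dispenser for pipe fittings, fixed: an open sheet-steel chute 146 mm wide with 55 mm side walls, sloping down at 35 degrees towards the body's -x side, on a leg frame 370 mm high in all (frame and base plate lie more than 50 mm behind the hinge pin, in +x). Origin: on the bench directly below the hinge pin; -x is the way the fittings slide out, y runs across the chute.
- hinge_pin (a point): middle of the dispenser's hinge pin, 200 mm above the bench, at the lower lip of the chute. The gate pivots on this pin.
- gate (a joint): angle of the dispenser's gate about the hinge pin (rad): 0 shut, 1.25 fully open; sprung, it swings shut when let go. The gate is one bent steel piece: a tongue above the pin, a trip plate below it. Pushing the trip plate back under the chute (dispenser's +x) folds the tongue forwards and down by the same angle. The fittings slide off from about 0.9 to 1.1 on. The push takes 3 to 8 N.
- tongue_tip (a point): middle of the free edge of the gate's tongue: a steel leaf 136 mm wide, reaching 48 mm from the pin. Shut, it stands up in front of the fittings, 30 degrees above level; at gate 0.52 it is level, at 1.13 in line with the chute, its edge then 40 mm in front of the pin (-x) and 28 mm below it.
- trip_tip (a point): middle of the lower edge of the gate's trip plate: flat steel, 110 mm wide, 4 mm thick, hanging 85 mm down from the pin, when shut leaning 20 degrees out to the dispenser's -x side. Example: a tote wall with its rim 40 mm below the pin meets the shut plate when its face is about 16 mm in front of the pin, and holds the gate at about 1.13 when its face is 38 mm behind the pin.
- board: square wooden soldering board with scorch marks, 260 mm by 260 mm, 18 mm thick, fixed flat on the bench. Origin: centre of its underside; x and y along its edges.
- tee1: copper pipe tee, at the gate: straight run 60 mm long, side branch reaching 34 mm from the run's axis, 29 mm across its sockets, about 70 g. Origin on the run's axis at the branch; y along the run, x along the branch. It starts lying on the chute behind the gate.
- tee2: copper pipe tee, at the gate: straight run 60 mm long, side branch reaching 34 mm from the run's axis, 29 mm across its sockets, about 70 g. Origin on the run's axis at the branch; y along the run, x along the branch. It starts lying on the chute behind the gate.
- elbow1: copper 90-degree elbow, in the second row on the chute: about 59 mm by 59 mm, 29 mm across its sockets, about 60 g. Origin in the crook between the legs, at the height of their axes. It starts lying on the chute behind the gate.
- elbow2: copper 90-degree elbow, in the second row on the chute: about 59 mm by 59 mm, 29 mm across its sockets, about 60 g. Origin in the crook between the legs, at the height of their axes. It starts lying on the chute behind the gate.
- tee3: copper pipe tee, last on the chute: straight run 60 mm long, side branch reaching 34 mm from the run's axis, 29 mm across its sockets, about 70 g. Origin on the run's axis at the branch; y along the run, x along the branch. It starts lying on the chute behind the gate.
- spool: bystander: white solder spool, 60 mm across, 39 mm high, standing on its flange. Origin under its centre.
- flux: bystander: yellow flux jar with a steel lid, 62 mm across, 42 mm high. Origin under its centre.
- valve: bystander: brass gate valve lying down, 84 mm long, 40 mm high. Origin under its middle.
Things that resemble listed ones, but are neither listed nor needed, are in the scene too. What is shaped like the tee2 but blue is not meant.

How it is judged:
On the way, in this order (a step that is already met when the one before it is completed fails the run):
1. the tote, held off the bench under the lip of the dispenser, has begun to push the gate open (contact force between the fingers and tote above 1 N and height (world z) of tote above 0.03 m and value of joint gate above 0.25 rad and horizontal distance between hinge_pin and tote below 0.135 m).
2. all five fittings are in the tote while it is held off the bench (contact force between the fingers and tote above 1 N and height (world z) of tote above 0.03 m and x of tee1 in the frame of tote between -0.088 and 0.088 m and y of tee1 in the frame of tote between -0.088 and 0.088 m and z of tee1 in the frame of tote between 0.008 and 0.095 m and x of tee2 in the frame of tote between -0.088 and 0.088 m and y of tee2 in the frame of tote between -0.088 and 0.088 m and z of tee2 in the frame of tote between 0.008 and 0.095 m and x of elbow1 in the frame of tote between -0.088 and 0.088 m and y of elbow1 in the frame of tote between -0.088 and 0.088 m and z of elbow1 in the frame of tote between 0.008 and 0.095 m and x of elbow2 in the frame of tote between -0.088 and 0.088 m and y of elbow2 in the frame of tote between -0.088 and 0.088 m and z of elbow2 in the frame of tote between 0.008 and 0.095 m and x of tee3 in the frame of tote between -0.088 and 0.088 m and y of tee3 in the frame of tote between -0.088 and 0.088 m and z of tee3 in the frame of tote between 0.008 and 0.095 m), for 0.1 s.
3. the tote stands on the soldering board while the fingers still hold it, the fittings in it (contact force between the fingers and tote above 1 N and contact force between tote and board above 1 N and x of tee1 in the frame of tote between -0.088 and 0.088 m and y of tee1 in the frame of tote between -0.088 and 0.088 m and z of tee1 in the frame of tote between 0.008 and 0.095 m and x of tee2 in the frame of tote between -0.088 and 0.088 m and y of tee2 in the frame of tote between -0.088 and 0.088 m and z of tee2 in the frame of tote between 0.008 and 0.095 m and x of elbow1 in the frame of tote between -0.088 and 0.088 m and y of elbow1 in the frame of tote between -0.088 and 0.088 m and z of elbow1 in the frame of tote between 0.008 and 0.095 m and x of elbow2 in the frame of tote between -0.088 and 0.088 m and y of elbow2 in the frame of tote between -0.088 and 0.088 m and z of elbow2 in the frame of tote between 0.008 and 0.095 m and x of tee3 in the frame of tote between -0.088 and 0.088 m and y of tee3 in the frame of tote between -0.088 and 0.088 m and z of tee3 in the frame of tote between 0.008 and 0.095 m), for 0.05 s.
At the end, for the whole second after the job is handed in: The tote stands flat (within 0.06 rad) on the soldering board, its centre within 35 mm of the board's centre and its sides within 0.2 rad of the board's; all five fittings lie in it at rest; the dispenser's gate is shut (below 0.12 rad) (x of tee1 in the frame of tote between -0.088 and 0.088 m and y of tee1 in the frame of tote between -0.088 and 0.088 m and z of tee1 in the frame of tote between 0.008 and 0.095 m and x of tee2 in the frame of tote between -0.088 and 0.088 m and y of tee2 in the frame of tote between -0.088 and 0.088 m and z of tee2 in the frame of tote between 0.008 and 0.095 m and x of elbow1 in the frame of tote between -0.088 and 0.088 m and y of elbow1 in the frame of tote between -0.088 and 0.088 m and z of elbow1 in the frame of tote between 0.008 and 0.095 m and x of elbow2 in the frame of tote between -0.088 and 0.088 m and y of elbow2 in the frame of tote between -0.088 and 0.088 m and z of elbow2 in the frame of tote between 0.008 and 0.095 m and x of tee3 in the frame of tote between -0.088 and 0.088 m and y of tee3 in the frame of tote between -0.088 and 0.088 m and z of tee3 in the frame of tote between 0.008 and 0.095 m and horizontal distance between tote and board below 0.035 m and height (world z) of tote between 0.014 and 0.022 m and (angle between the x axis of tote and the x axis of board, either way round below 0.2 rad or angle between the x axis of tote and the y axis of board, either way round below 0.2 rad) and angle between tote's own z axis and vertical below 0.06 rad and linear speed of tote below 0.02 m/s and value of joint gate below 0.12 rad and linear speed of each of tee1, tee2, elbow1, elbow2, tee3 below 0.05 m/s); the robot touches nothing.
It fails at once if a fitting lands on the bench (height (world z) of any of tee1, tee2, elbow1, elbow2, tee3 below 0.02 m).
It fails at once if the tote is tipped more than 0.5 rad (angle between tote's own z axis and vertical above 0.5 rad).
It fails at once if a bystander (spool, flux jar, valve) is moved more than 25 mm (distance of any of spool, flux, valve from where it was at the start of the episode above 0.025 m).
It also fails if it takes over 54 s, if anything falls off the work surface, if the arm or the gripper's body presses on something with over 40 N, if the wrist force passes 120 N, or if a joint passes its speed limit or range.

ROBOT

A 6-joint arm with a two-finger parallel gripper is mounted at the origin on the work surface. World frame = base frame: x ahead of the robot, y to its left, z up, the work surface at z = 0. Lengths are in m, angles in rad, forces in N, time in s.
With the tool pointing down it reaches from about 0.3 to 0.875 m from the base axis. Payload 4.2 kg.
Tool frame: the origin (TCP) lies where the fingers leave the gripper's body, on its centre line; the fingertips stand 73 mm ahead of it and the grasp point (between the pads) lies 54 mm ahead of it; z points along the fingers, y is the line along which they close (so a half turn about z gives the same grasp; the last joint's range is limited). The gripper opens to 85 mm and grips with 20 to 120 N. Pads are 22 mm wide; open, the fingers measure 114 mm over their backs; the gripper's body (76 mm by 85 mm) begins 54 mm behind the grasp point. The pads swing forward as they close: fully open they stand 13 mm farther back than shut.
Start: joints at [1.189, 0.32, 1.565, -0, 1.257, -0.02], TCP at [0.204, 0.538, 0.304] pointing down, gripper open.
Joint ranges: [-3.11, 3.11], [-0.84, 2.01], [0.21, 2.61], [-1.34, 4.49], [0.05, 2.63], [-2.56, 2.56]. Speed limits (rad/s): [2.57, 2.57, 3.14, 3.14, 3.14, 3.14].

INTERFACE

Orientations are given as a unit quaternion [x, y, z, w].
In Python, from station import env gives the robot as it stands.
- The arm moves only by the tool jog_arm, never from a script. Its argument "motion" is a list of rows, each an object of numbers: "jaw": the opening, from 0 (shut) to 1 (fully open); "dx", "dy", "dz": the shift along the tool's x, y, z in cm; "rx", "ry", "rz": the turn, a rotation vector about the tool's x, y, z in rad. A call has 1 to 12 rows; each row is the pose to reach, as a shift and turn from the pose commanded when the call began, along the tool's axes at that moment; what a row does not reach only later rows make up. A row lasts 1/10 s, in which the tool goes at most 50 mm and 8.59 degrees, less where a joint would pass 70% of its speed; a pose out of reach is approached as far as the arm can. A call with a gripper value outside its range is refused whole. The fingers move at their own pace and stop on an object; the grip force is fixed at half the most. Time passes only in rows, so rows that repeat a pose let the fingers close. It gives the time, the measured TCP pose, the force, the opening and the grip force at its end, in the units of the state.
- env.read_state(): the state, without advancing time (a new reading comes with each control period).
- env.capture(name): name is "scene" or "side" or "wrist"; returns a dict with "color" (400x640x3 uint8, red, green, blue), "mtx" (3x3 intrinsics, pixels), "k1" (the pictures are not rectified: a ray, as slopes to the right and down, at radius r is drawn at 1 + k1 r^2 times it, then the intrinsics apply), "rvec" (rotation vector, rad) and "tvec" (3), from world to camera coordinates, as OpenCV has them; the wrist camera has in their place "mount" (4x4, takes a point from camera to tool coordinates, whose origin is the TCP and whose axes are the flange's). Camera axes: x right, y down, z forward; pixel columns grow to the right and rows downward; lengths in m; the calibration is good to about 2 mm. A picture is of the moment at which its call begins: read the wrist's pose just before it. There is no depth.
- env.finish_job(): hands the job in; it is judged then, once.
The state is a dict: "clock": time; "joint_pos": joint angles; "qvel": joint speeds; "joint_efforts": joint torques, N m; "position": TCP position; "tool_rot": TCP orientation; "contact_force": force on the tool from outside, world axes, zero at the start; "wrist_torque": the same for the moment, N m; "opening": finger opening in m; "grasp_force": force on a finger pad.
Only numpy, scipy, OpenCV 4.12 (cv2) and the standard library are available. Lean on these libraries where they do the work, as an engineer would, in place of code of your own. Each camera call takes 0.05 s, during which the arm holds its last target. There are 200 camera calls.

## Working session

There is one attempt and no reset: what is moved stays moved. The work goes in short steps, Python scripts to look and compute and a tool call to move; the robot and the scene stay as the last step left them, time stands still between calls to the robot, and variables do not carry over. Pictures are saved under pics/ and viewed, at most 10 in all, crops included, and the job is handed in when it is done.

Besides the shell and the picture viewer there is one more tool, called after ">>>" by a JSON object that holds its "fn" and its "kwargs", one argument or row to a line. jog_arm: Moves the arm, as the interface text tells. Its arguments: {"type":"object","properties":{"motion":{"type":"array","items":{"type":"object","properties":{"jaw":{"type":"number"},"dx":{"type":"number"},"dy":{"type":"number"},"dz":{"type":"number"},"rx":{"type":"number"},"ry":{"type":"number"},"rz":{"type":"number"}}}}},"required":["motion"]}

```bash
mkdir -p pics; ls; python3 - <<'E'
from station import env
import cv2,json
s=env.read_state();print(s)
for n in("scene","side"):
    c=env.capture(n);cv2.imwrite(f"pics/{n}0.png",c["color"][:,:,::-1]);print(n,c["mtx"],c["k1"],c["rvec"],c["tvec"])
E
```

```text
pics
{'clock': 0.0, 'joint_pos': array([ 1.18897298e+00,  3.20305908e-01,  1.56568191e+00, -2.88165177e-05,
        1.25742177e+00, -2.00154777e-02]), 'qvel': array([-0.00183432, -0.00147059, -0.00123333, -0.00016217, -0.00180281,
       -0.00014938]), 'joint_efforts': array([-2.23855073e-03, -4.15525711e+01, -2.34161872e+01, -2.88033107e-04,
        8.07111443e-03,  5.81684887e-07]), 'position': array([0.20341231, 0.53743998, 0.30307299]), 'tool_rot': array([ 1.79914377e-01,  9.83681855e-01, -8.92925116e-04, -1.67875922e-04]), 'contact_force': array([-0.05897057,  0.00323459, -0.10309712]), 'wrist_torque': array([-0.02501818,  0.00080078, -0.00317619]), 'grasp_force': 0.0, 'opening': 0.0854340083528936}
scene [[436.33240916   0.         320.63385831]
 [  0.         436.33240916 197.99808007]
 [  0.           0.           1.        ]] 0.00018199192079890314 [ 0.53630211  2.67226156 -1.21323234] [ 0.55348855 -0.00959412  1.45112588]
side [[371.76048254   0.         323.55142322]
 [  0.         371.76048254 199.2720858 ]
 [  0.           0.           1.        ]] -0.0851932836826301 [ 2.14572242 -0.66559592  0.32750071] [-0.48837824  0.33697582  0.79411917]
```

View pics/scene0.png

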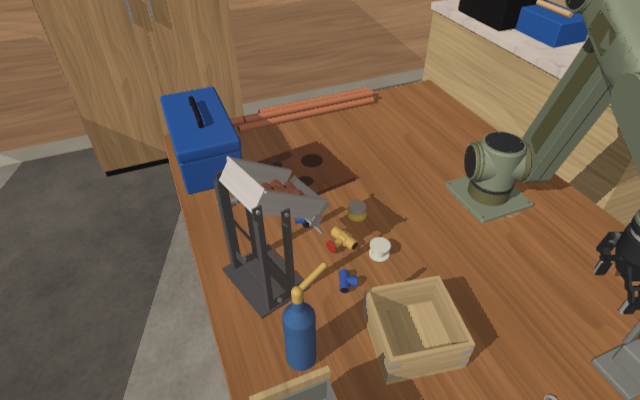

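View pics/side0.png

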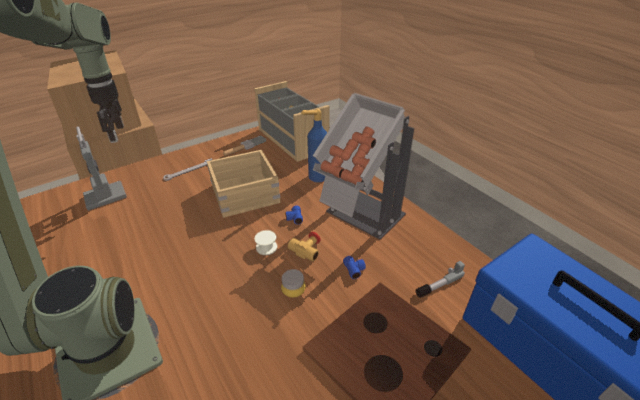

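Tote candidates: the plywood box (scene 415,328; side 243,183), and the grey organiser with wooden ends (scene 290,390; side 292,118), which is not the tote. The board is the dark plank (scene 312,172; side 385,345). Copper fittings sit in the chute (side 350,155); the blue tees on the bench (side 294,215 and 354,266) are decoys. Next is a close crop of the tote and dispenser.

```bash
cat > h.py <<'E'
import numpy as np,cv2
from scipy.optimize import least_squares
from scipy.spatial.transform import Rotation as R
def project(c,P):
    q=R.from_rotvec(c["rvec"]).apply(np.atleast_2d(P))+c["tvec"];s=q[:,:2]/q[:,2:]
    s=s*(1+c["k1"]*(s**2).sum(1,keepdims=True))
    return s*[c["mtx"][0,0],c["mtx"][1,1]]+c["mtx"][:2,2]
def onz(c,uv,z):
    d=np.array([c["k1"],0,0,0,0.])
    s=cv2.undistortPoints(np.array(uv,float).reshape(-1,1,2),c["mtx"],d)[:,0]
    Rm=R.from_rotvec(c["rvec"]);o=Rm.inv().apply(-np.array(c["tvec"]))
    v=Rm.inv().apply(np.c_[s,np.ones(len(s))])
    return o+v*((z-o[2])/v[:,2:])
def place(p,L):  # p=(x,y,yaw) local pts
    L=np.atleast_2d(L);c,s=np.cos(p[2]),np.sin(p[2])
    return np.c_[p[0]+c*L[:,0]-s*L[:,1],p[1]+s*L[:,0]+c*L[:,1],L[:,2]]
E
python3 - <<'E'
from station import env
import cv2,numpy as np
from h import *
a=env.capture("side");b=env.capture("scene")
cv2.imwrite("pics/crop1.png",cv2.resize(a["color"][70:250,190:430,::-1],(800,600),interpolation=cv2.INTER_CUBIC))
cv2.imwrite("pics/crop2.png",cv2.resize(b["color"][140:395,150:490,::-1],(800,600),interpolation=cv2.INTER_CUBIC))
print("tote side",onz(a,[[243,183]],.0),"scene",onz(b,[[415,328]],.01))
print("board",onz(a,[[303,350],[380,284],[470,348]],.018))
print("spool flux valve",onz(a,[[265,250],[292,293],[303,257]],0))
for n,c in(("side",a),("scene",b)): print(n,R.from_rotvec(c["rvec"]).inv().apply(-np.array(c["tvec"])))
E
```

```text
tote side [[0.53426617 0.41792905 0.        ]] scene [[0.49272125 0.34302107 0.01      ]]
board [[ 0.36667543 -0.25112655  0.018     ]
 [ 0.62160676 -0.20751696  0.018     ]
 [ 0.66457483 -0.45591978  0.018     ]]
spool flux valve [[ 0.44610541  0.0791362   0.        ]
 [ 0.43199727 -0.09379911  0.        ]
 [ 0.52052057 -0.00428729  0.        ]]
side [ 0.16285319 -0.62605489  0.75114937]
scene [0.92911435 0.80269232 0.95112538]
```

View pics/crop1.png

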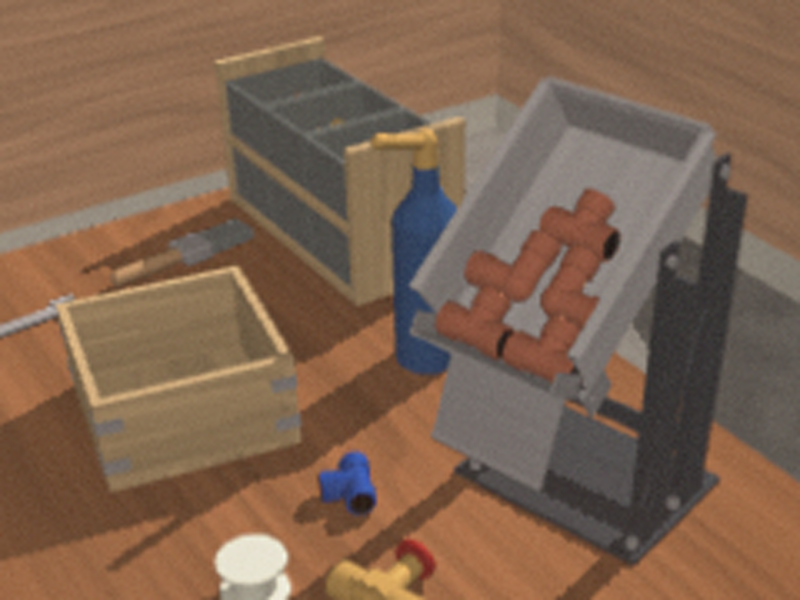

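View pics/crop2.png

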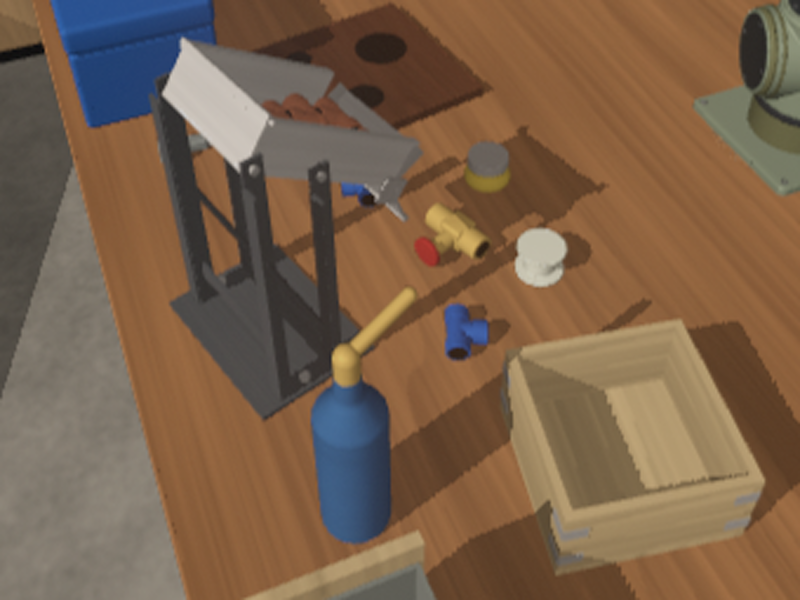

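Crops: crop1 shows the plywood tote's rim corners at (60,308), (237,270), (292,357), (98,403). The trip plate's lower edge runs from (433,435) to (548,488), and all five copper fittings are on the chute. Crop2 shows the tote's rim corners at (507,355), (682,321), (762,480), (556,515) and a trip plate end at (405,218). The blue tees lie on the bench. I'll fit poses next.

```bash
cat > fit.py <<'E'
from station import env
from h import *
a=env.capture("side");b=env.capture("scene")
s=lambda u:np.array(u)/3.3333+[190,70]
t=lambda u:np.array(u)/2.3529+[150,140]
def fit(obs,x0):
    f=lambda p:np.concatenate([(project(c,place(p,L))-uv).ravel() for c,L,uv in obs])
    r=least_squares(f,x0,loss="soft_l1");return r.x,np.round(f(r.x).reshape(-1,2),1).tolist()
h=.095
# rim order
q=lambda sgn,z:np.array([[x*h,y*h,z] for x,y in sgn])
for name,o in {"both":[0,1,2,3],"side":[0,1],"scene":[2,3]}.items():
    O=[(a,q([(-1,1),(1,1),(1,-1),(-1,-1)],.1),s([(60,308),(237,270),(292,357),(98,403)])),
       (a,q([(-1,-1),(1,-1)],0),s([(113,489),(300,441)])),
       (b,q([(1,-1),(-1,-1),(-1,1),(1,1)],.1),t([(507,355),(682,321),(762,480),(556,515)])),
       (b,q([(1,1),(-1,1)],0),t([(560,572),(748,528)]))]
    print("tote",name,*fit([O[i] for i in o],[.51,.36,.2]))
D=[(a,np.array([[-.0291,.055,.1201],[-.0291,-.055,.1201],[-.0416,.068,.224]]),s([(433,435),(548,488),(413,322)])),
   (b,np.array([[-.0291,.055,.1201]]),t([(405,218)]))]
d,e=fit(D,[.72,.1,0.]);print("disp",d,e)
c35,s35=np.cos(np.radians(35)),np.sin(np.radians(35))
P=place(d,[[-.0291,.055,.1201],[-.0416,.068,.224],[-.0416,-.068,.224],[0,.068,.2],[0,-.068,.2]])
print("crop1 px",((project(a,P)-[190,70])*3.3333).round(),"crop2 px",((project(b,P)-[150,140])*2.3529).round())
B=.13*np.array([[-1,1],[1,1],[1,-1]]);B=np.c_[B,[.018]*3]
print("board",*fit([(a,B,np.array([(303,350),(380,284),(470,348.])])),(b,np.c_[.13*np.array([[-1,-1],[-1,1]]),[.018]*2],t([(393,5),(490,88)]))],[.515,-.35,.17]))
for n,p,w,z in(("spool",(265,238),(541,246),.039),("flux",(292,278),(487,158),.042)):
    print(n,onz(a,[p],z),onz(b,[t(w)],z))
E
python3 fit.py
```

```text
File "fit.py", line 25
    print("board",*fit([(a,B,np.array([(303,350),(380,284),(470,348.])])),(b,np.c_[.13*np.array([[-1,-1],[-1,1]]),[.018]*2],t([(393,5),(490,88)]))],[.515,-.35,.17]))
                                                                    ^
SyntaxError: closing parenthesis ']' does not match opening parenthesis '('
```

```bash
sed -i 's/(470,348.\])\])/(470,348)])/' fit.py; sed -i 's/(470,348)\]))/(470,348)])/' fit.py; sed -n 25p fit.py; python3 fit.py
```

```text
print("board",*fit([(a,B,np.array([(303,350),(380,284),(470,348)]),(b,np.c_[.13*np.array([[-1,-1],[-1,1]]),[.018]*2],t([(393,5),(490,88)]))],[.515,-.35,.17]))  File "fit.py", line 25
    print("board",*fit([(a,B,np.array([(303,350),(380,284),(470,348)]),(b,np.c_[.13*np.array([[-1,-1],[-1,1]]),[.018]*2],t([(393,5),(490,88)]))],[.515,-.35,.17]))
                                                                                                                                               ^
SyntaxError: closing parenthesis ']' does not match opening parenthesis '('
```

```bash
sed -i '25s/(470,348)\])/(470,348)]))/' fit.py; python3 fit.py
```

```text
tote both [ 0.51278112  0.35736296 -0.19167625] [[-1.5, -1.5], [-0.0, -1.8], [0.2, 0.1], [-2.5, 0.8], [-1.4, 0.6], [0.0, 0.2], [-1.1, -3.2], [-1.1, -1.5], [0.5, -0.3], [3.2, 1.7], [-3.0, 0.3], [-3.5, 2.5]]
tote side [ 0.51496881  0.35623469 -0.1818876 ] [[-1.0, -1.4], [0.4, -1.9], [1.1, -0.2], [-1.3, 0.8], [-0.3, 0.7], [1.0, -0.1]]
tote scene [ 0.51038684  0.35786813 -0.1934479 ] [[-0.1, -3.4], [-0.0, -1.6], [1.6, -0.5], [4.2, 1.5], [-2.0, 0.0], [-2.5, 2.4]]
disp [0.66294362 0.00924399 0.30932006] [[0.7, -0.6], [-1.0, -0.8], [-0.4, 2.2], [-0.7, -0.6]]
crop1 px [[435. 433.]
 [412. 329.]
 [557. 392.]
 [444. 332.]
 [585. 392.]] crop2 px [[403. 217.]
 [420. 149.]
 [341.  88.]
 [390. 183.]
 [313. 120.]]
board [ 0.51446585 -0.35231258  0.17029192] [[-2.1, -1.2], [-1.7, -1.2], [0.9, 0.8], [-0.7, -2.5], [-2.1, -2.4]]
spool [[0.45299507 0.08409366 0.039     ]] [[0.45485757 0.08908671 0.039     ]]
flux [[ 0.44052553 -0.08392566  0.042     ]] [[ 0.44696501 -0.07405101  0.042     ]]
```

Tote at (0.513, 0.357) with yaw -0.19. Hinge at (0.663, 0.009) with yaw 0.31. Board at (0.514, -0.352) with yaw 0.17, and its edges measure about 0.255 m. I'll grip the tote's robot-side (-x) wall, which ends up opposite the chute and needs only small wrist turns.

```bash
cat > go.py <<'E'
import sys
from station import env
from h import *
def jog(x,y,z,th):
    s=env.read_state();Q=R.from_quat(s["tool_rot"]);Y=Q.apply([0,1,0]);t0=np.arctan2(Y[1],Y[0])
    d=Q.inv().apply(np.array([x,y,z])-s["position"])*100
    zt=Q.apply([0,0,1])
    print("t %.2f pos %s th %.3f tilt %s F %s open %.4f grip %.1f"%(s["clock"],s["position"].round(4),t0,zt[:2].round(4),s["contact_force"].round(1),s["opening"],s["grasp_force"]))
    rz=(t0-th+np.pi)%(2*np.pi)-np.pi
    print("d(cm)",d.round(2),"rz",rz.round(3))
def wall(cx,cy,yaw,zb,grip=.03):  # tote pose -> TCP pose gripping its -x wall
    return cx-.0905*np.cos(yaw),cy-.0905*np.sin(yaw),zb+.1-grip+.054,yaw
if __name__=="__main__": jog(*wall(*map(float,sys.argv[1:])))
E
python3 go.py .513 .357 -.19 .126
```

```text
t 0.30 pos [0.2035 0.5377 0.3037] th 1.209 tilt [-0.0002 -0.0005] F [-0.1 -0.   0.1] open 0.0856 grip 0.0
d(cm) [-26.43  -7.49   5.37] rz 1.399
```

>>> {"fn": "jog_arm", "kwargs": {
  "motion": [
    {"dx": -2.2, "dy": -0.6, "dz": 0.4, "rz": 0.12, "jaw": 1},
    {"dx": -4.4, "dy": -1.2, "dz": 0.9, "rz": 0.24, "jaw": 1},
    {"dx": -6.6, "dy": -1.9, "dz": 1.3, "rz": 0.36, "jaw": 1},
    {"dx": -8.8, "dy": -2.5, "dz": 1.8, "rz": 0.48, "jaw": 1},
    {"dx": -11, "dy": -3.1, "dz": 2.2, "rz": 0.6, "jaw": 1},
    {"dx": -13.2, "dy": -3.7, "dz": 2.7, "rz": 0.72, "jaw": 1},
    {"dx": -15.4, "dy": -4.4, "dz": 3.1, "rz": 0.84, "jaw": 1},
    {"dx": -17.6, "dy": -5, "dz": 3.6, "rz": 0.96, "jaw": 1},
    {"dx": -19.8, "dy": -5.6, "dz": 4, "rz": 1.08, "jaw": 1},
    {"dx": -22, "dy": -6.2, "dz": 4.5, "rz": 1.2, "jaw": 1},
    {"dx": -24.2, "dy": -6.9, "dz": 4.9, "rz": 1.3, "jaw": 1},
    {"dx": -26.4, "dy": -7.5, "dz": 5.4, "rz": 1.4, "jaw": 1}
  ]
}}

```text
$.motion[0]: bad value
```

>>> {"fn": "jog_arm", "kwargs": {
  "motion": [
    {"jaw": 1},
    {"jaw": 1}
  ]
}}

```text
$.motion[0]: bad value
```

```bash
python3 go.py .513 .357 -.19 .0; python3 - <<'E'
from station import env
import cv2
c=env.capture("wrist");print(c["mtx"][0,0],c["k1"],c["mount"].round(3).tolist());cv2.imwrite("pics/w1.png",c["color"][:,:,::-1])
E
```

```text
t 0.30 pos [0.2035 0.5377 0.3037] th 1.209 tilt [-0.0002 -0.0005] F [-0.1 -0.   0.1] open 0.0856 grip 0.0
d(cm) [-26.43  -7.48  17.97] rz 1.399
348.22774472225495 -0.04888202375046612 [[-0.0, -0.948, -0.317, 0.081], [1.0, -0.0, 0.0, 0.001], [-0.0, -0.317, 0.948, -0.07], [0.0, 0.0, 0.0, 1.0]]
```

View pics/w1.png

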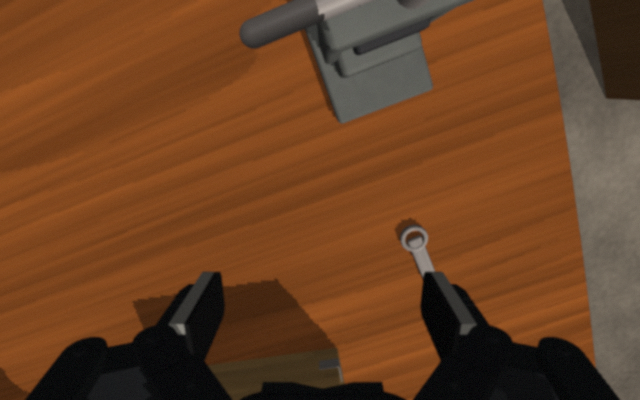

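The picture shows only the stand, the spanner and the open fingers at the start pose, because the move was refused. I'll test the row format.

>>> {"fn": "jog_arm", "kwargs": {
  "motion": [
    {"dx": -2.2, "dy": -0.6, "dz": 0.4, "rx": 0, "ry": 0, "rz": 0.12, "jaw": 0.99}
  ]
}}

```text
clock: 0.45
position: [0.221, 0.5255, 0.3002]
tool_rot: [0.239, 0.971, 0.001, -0.0]
contact_force: [1.3, -0.1, 0.3]
opening: 0.0846
grasp_force: 0.0
```

```bash
python3 go.py .513 .357 -.19 .126
```

```text
t 0.45 pos [0.221  0.5255 0.3002] th 1.089 tilt [-0.0003  0.0019] F [ 1.3 -0.1  0.3] open 0.0846 grip 0.0
d(cm) [-25.03  -4.     4.99] rz 1.279
```

>>> {"fn": "jog_arm", "kwargs": {
  "motion": [
    {"dx": -2.3, "dy": -0.4, "dz": 0.5, "rz": 0.12, "jaw": 0.99},
    {"dx": -4.6, "dy": -0.7, "dz": 0.9, "rz": 0.24, "jaw": 0.99},
    {"dx": -6.9, "dy": -1.1, "dz": 1.4, "rz": 0.36, "jaw": 0.99},
    {"dx": -9.2, "dy": -1.5, "dz": 1.8, "rz": 0.48, "jaw": 0.99},
    {"dx": -11.5, "dy": -1.8, "dz": 2.3, "rz": 0.6, "jaw": 0.99},
    {"dx": -13.8, "dy": -2.2, "dz": 2.8, "rz": 0.72, "jaw": 0.99},
    {"dx": -16.1, "dy": -2.6, "dz": 3.2, "rz": 0.84, "jaw": 0.99},
    {"dx": -18.4, "dy": -2.9, "dz": 3.7, "rz": 0.96, "jaw": 0.99},
    {"dx": -20.7, "dy": -3.3, "dz": 4.1, "rz": 1.08, "jaw": 0.99},
    {"dx": -23, "dy": -3.7, "dz": 4.6, "rz": 1.2, "jaw": 0.99},
    {"dx": -25, "dy": -4, "dz": 5, "rz": 1.28, "jaw": 0.99},
    {"dx": -25, "dy": -4, "dz": 5, "rz": 1.28, "jaw": 0.99}
  ]
}}

```text
$.motion[0]: bad value
```

>>> {"fn": "jog_arm", "kwargs": {
  "motion": [
    {"dx": -2.3, "dy": -0.4, "dz": 0.5, "rx": 0, "ry": 0, "rz": 0.12, "jaw": 0.99},
    {"dx": -4.6, "dy": -0.7, "dz": 0.9, "rx": 0, "ry": 0, "rz": 0.24, "jaw": 0.99},
    {"dx": -6.9, "dy": -1.1, "dz": 1.4, "rx": 0, "ry": 0, "rz": 0.36, "jaw": 0.99},
    {"dx": -9.2, "dy": -1.5, "dz": 1.8, "rx": 0, "ry": 0, "rz": 0.48, "jaw": 0.99},
    {"dx": -11.5, "dy": -1.8, "dz": 2.3, "rx": 0, "ry": 0, "rz": 0.6, "jaw": 0.99},
    {"dx": -13.8, "dy": -2.2, "dz": 2.8, "rx": 0, "ry": 0, "rz": 0.72, "jaw": 0.99},
    {"dx": -16.1, "dy": -2.6, "dz": 3.2, "rx": 0, "ry": 0, "rz": 0.84, "jaw": 0.99},
    {"dx": -18.4, "dy": -2.9, "dz": 3.7, "rx": 0, "ry": 0, "rz": 0.96, "jaw": 0.99},
    {"dx": -20.7, "dy": -3.3, "dz": 4.1, "rx": 0, "ry": 0, "rz": 1.08, "jaw": 0.99},
    {"dx": -23, "dy": -3.7, "dz": 4.6, "rx": 0, "ry": 0, "rz": 1.2, "jaw": 0.99},
    {"dx": -25, "dy": -4, "dz": 5, "rx": 0, "ry": 0, "rz": 1.28, "jaw": 0.99},
    {"dx": -25, "dy": -4, "dz": 5, "rx": 0, "ry": 0, "rz": 1.28, "jaw": 0.99}
  ]
}}

```text
clock: 1.65
position: [0.4264, 0.3717, 0.2493]
tool_rot: [0.772, 0.635, -0.0, 0.0]
contact_force: [0.0, -0.0, 0.2]
opening: 0.0845
grasp_force: 0.0
```

```bash
python3 go.py .513 .357 -.19 0; python3 - <<'E'
from station import env
import cv2
from h import *
st=env.read_state();c=env.capture("wrist");cv2.imwrite("pics/w2.png",c["color"][:,:,::-1])
T=np.eye(4);T[:3,:3]=R.from_quat(st["tool_rot"]).as_matrix();T[:3,3]=st["position"]
W=np.linalg.inv(T@c["mount"]);k=dict(c,rvec=R.from_matrix(W[:3,:3]).as_rotvec(),tvec=W[:3,3])
for p in([.513,.357,-.19],[.5104,.358,-.193]): print(project(k,place(p,.095*np.array([[-1,1,1.0526],[-1,-1,1.0526],[1,-1,1.0526],[1,1,1.0526]]))).round(0).tolist())
E
```

```text
t 1.65 pos [0.4264 0.3717 0.2493] th -0.194 tilt [-0.0002 -0.001 ] F [ 0.  -0.   0.2] open 0.0845 grip 0.0
d(cm) [ 0.2  -0.27 12.53] rz -0.004
[[308.0, 63.0], [313.0, 332.0], [556.0, 328.0], [619.0, 67.0]]
[[304.0, 62.0], [309.0, 331.0], [553.0, 328.0], [616.0, 67.0]]
```

View pics/w2.png

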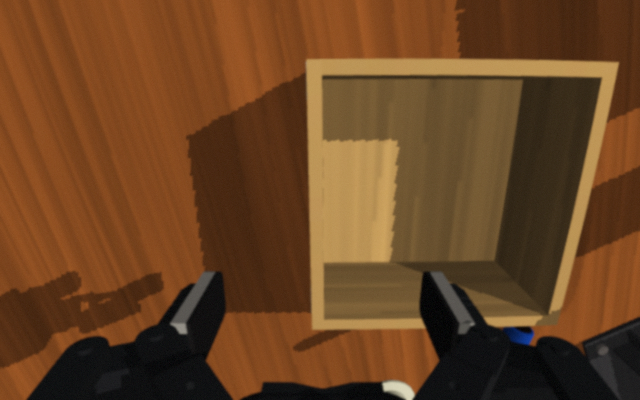

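The wrist view shows the tote rim corners at (307,60), (313,329), (617,63), within about 3 px of the fit. Now I'll descend and grip.

>>> {"fn": "jog_arm", "kwargs": {
  "motion": [
    {"dx": 0.1, "dy": -0.1, "dz": 3, "rx": 0, "ry": 0, "rz": 0, "jaw": 0.99},
    {"dx": 0.2, "dy": -0.2, "dz": 6, "rx": 0, "ry": 0, "rz": 0, "jaw": 0.99},
    {"dx": 0.2, "dy": -0.2, "dz": 9, "rx": 0, "ry": 0, "rz": 0, "jaw": 0.99},
    {"dx": 0.2, "dy": -0.2, "dz": 11, "rx": 0, "ry": 0, "rz": 0, "jaw": 0.99},
    {"dx": 0.2, "dy": -0.2, "dz": 12.5, "rx": 0, "ry": 0, "rz": 0, "jaw": 0.99},
    {"dx": 0.2, "dy": -0.2, "dz": 12.5, "rx": 0, "ry": 0, "rz": 0, "jaw": 0.5},
    {"dx": 0.2, "dy": -0.2, "dz": 12.5, "rx": 0, "ry": 0, "rz": 0, "jaw": 0.2},
    {"dx": 0.2, "dy": -0.2, "dz": 12.5, "rx": 0, "ry": 0, "rz": 0, "jaw": 0},
    {"dx": 0.2, "dy": -0.2, "dz": 12.5, "rx": 0, "ry": 0, "rz": 0, "jaw": 0},
    {"dx": 0.2, "dy": -0.2, "dz": 12.5, "rx": 0, "ry": 0, "rz": 0, "jaw": 0},
    {"dx": 0.2, "dy": -0.2, "dz": 12.5, "rx": 0, "ry": 0, "rz": 0, "jaw": 0},
    {"dx": 0.2, "dy": -0.2, "dz": 12.5, "rx": 0, "ry": 0, "rz": 0, "jaw": 0}
  ]
}}

```text
clock: 2.9
position: [0.4236, 0.3758, 0.1258]
tool_rot: [0.771, 0.636, 0.001, -0.0]
contact_force: [-1.6, -0.3, 6.4]
opening: 0.0082
grasp_force: 59.7
```

>>> {"fn": "jog_arm", "kwargs": {
  "motion": [
    {"dx": 0, "dy": 0, "dz": 0, "rx": 0, "ry": 0, "rz": 0, "jaw": 0},
    {"dx": 0, "dy": 0, "dz": 0, "rx": 0, "ry": 0, "rz": 0, "jaw": 0}
  ]
}}

```text
clock: 3.1
position: [0.4236, 0.3758, 0.1258]
tool_rot: [0.771, 0.636, 0.001, -0.0]
contact_force: [-1.0, 0.4, 5.5]
opening: 0.0085
grasp_force: 59.7
```

>>> {"fn": "jog_arm", "kwargs": {
  "motion": [
    {"dx": 0, "dy": 0, "dz": -1, "rx": 0, "ry": 0, "rz": 0, "jaw": 0},
    {"dx": 0, "dy": 0, "dz": -2.5, "rx": 0, "ry": 0, "rz": 0, "jaw": 0},
    {"dx": 0, "dy": 0, "dz": -4.5, "rx": 0, "ry": 0, "rz": 0, "jaw": 0},
    {"dx": 0, "dy": 0, "dz": -6.5, "rx": 0, "ry": 0, "rz": 0, "jaw": 0},
    {"dx": 0, "dy": 0, "dz": -8, "rx": 0, "ry": 0, "rz": 0, "jaw": 0},
    {"dx": 0, "dy": 0, "dz": -9, "rx": 0, "ry": 0, "rz": 0, "jaw": 0},
    {"dx": 0, "dy": 0, "dz": -9, "rx": 0, "ry": 0, "rz": 0, "jaw": 0}
  ]
}}

```text
clock: 3.8
position: [0.4237, 0.3756, 0.216]
tool_rot: [0.771, 0.636, 0.001, -0.0]
contact_force: [1.0, 0.1, -4.3]
opening: 0.0085
grasp_force: 58.7
```

```bash
python3 go.py .43 .15 .1 .09; python3 go.py .4535 -.057 .31 .06; python3 - <<'E'
from station import env
import cv2
from h import *
c=env.capture("side");u=project(c,[.513,.357,.14])[0].astype(int);print(u)
x,y=max(u[0]-120,0),max(u[1]-90,0);print(x,y)
cv2.imwrite("pics/s2.png",cv2.resize(c["color"][y:y+180,x:x+240,::-1],(800,600),interpolation=cv2.INTER_CUBIC))
E
```

```text
t 3.80 pos [0.4237 0.3756 0.216 ] th -0.191 tilt [0.0015 0.0014] F [ 1.   0.1 -4.3] open 0.0085 grip 58.7
d(cm) [-24.63  -3.76   0.16] rz -0.291
t 3.80 pos [0.4237 0.3756 0.216 ] th -0.191 tilt [0.0015 0.0014] F [ 1.   0.1 -4.3] open 0.0085 grip 58.7
d(cm) [-46.26   3.21   3.13] rz -0.501
[239 158]
119 68
```

View pics/s2.png

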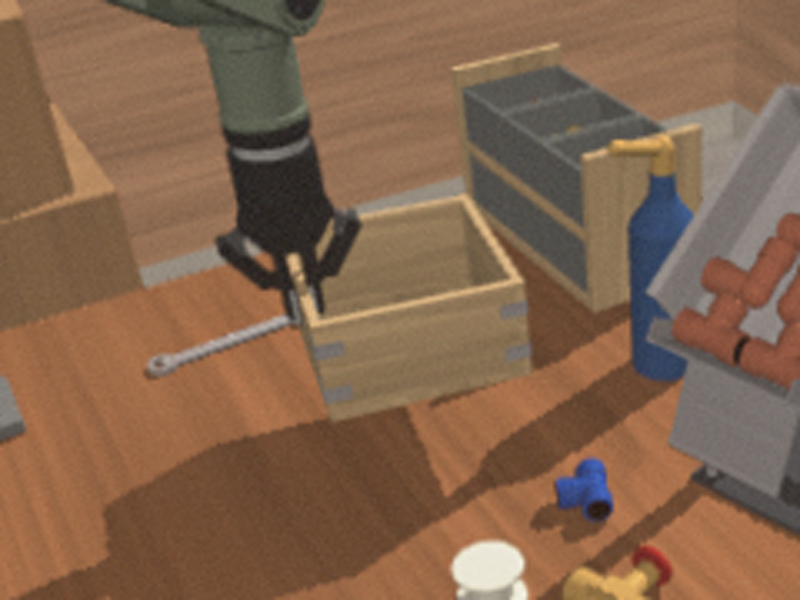

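The tote is lifted about level, with its rim at (313,328), (523,285), (465,198) in the crop. I'll carry it around to stand in front of the dispenser.

>>> {"fn": "jog_arm", "kwargs": {
  "motion": [
    {"dx": -1, "dy": -0.2, "dz": 0, "rx": 0, "ry": 0, "rz": -0.02, "jaw": 0},
    {"dx": -3, "dy": -0.5, "dz": 0, "rx": 0, "ry": 0, "rz": -0.04, "jaw": 0},
    {"dx": -5.5, "dy": -0.9, "dz": 0, "rx": 0, "ry": 0, "rz": -0.07, "jaw": 0},
    {"dx": -8, "dy": -1.3, "dz": 0, "rx": 0, "ry": 0, "rz": -0.1, "jaw": 0},
    {"dx": -10.5, "dy": -1.7, "dz": 0, "rx": 0, "ry": 0, "rz": -0.13, "jaw": 0},
    {"dx": -13, "dy": -2.1, "dz": 0, "rx": 0, "ry": 0, "rz": -0.16, "jaw": 0},
    {"dx": -15.5, "dy": -2.4, "dz": 0, "rx": 0, "ry": 0, "rz": -0.19, "jaw": 0},
    {"dx": -18, "dy": -2.8, "dz": 0, "rx": 0, "ry": 0, "rz": -0.22, "jaw": 0},
    {"dx": -20.5, "dy": -3.2, "dz": 0, "rx": 0, "ry": 0, "rz": -0.25, "jaw": 0},
    {"dx": -22.5, "dy": -3.5, "dz": 0, "rx": 0, "ry": 0, "rz": -0.27, "jaw": 0},
    {"dx": -24, "dy": -3.7, "dz": 0, "rx": 0, "ry": 0, "rz": -0.29, "jaw": 0},
    {"dx": -24.6, "dy": -3.8, "dz": 0.1, "rx": 0, "ry": 0, "rz": -0.29, "jaw": 0}
  ]
}}

```text
clock: 5.05
position: [0.3376, 0.1394, 0.2131]
tool_rot: [0.671, 0.741, -0.001, -0.001]
contact_force: [0.5, 0.7, -2.6]
opening: 0.0083
grasp_force: 58.6
```

```bash
python3 go.py .4535 -.057 .31 .065
```

```text
t 5.05 pos [0.3376 0.1394 0.2131] th 0.098 tilt [-0.0027 -0.0014] F [ 0.5  0.7 -2.6] open 0.0083 grip 58.6
d(cm) [-22.58   0.76   2.44] rz -0.212
```

>>> {"fn": "jog_arm", "kwargs": {
  "motion": [
    {"dx": -1, "dy": 0, "dz": 0.1, "rx": 0, "ry": 0, "rz": -0.01, "jaw": 0},
    {"dx": -3, "dy": 0.1, "dz": 0.3, "rx": 0, "ry": 0, "rz": -0.03, "jaw": 0},
    {"dx": -5.5, "dy": 0.2, "dz": 0.6, "rx": 0, "ry": 0, "rz": -0.05, "jaw": 0},
    {"dx": -8, "dy": 0.3, "dz": 0.9, "rx": 0, "ry": 0, "rz": -0.08, "jaw": 0},
    {"dx": -10.5, "dy": 0.4, "dz": 1.1, "rx": 0, "ry": 0, "rz": -0.1, "jaw": 0},
    {"dx": -13, "dy": 0.5, "dz": 1.4, "rx": 0, "ry": 0, "rz": -0.12, "jaw": 0},
    {"dx": -15.5, "dy": 0.6, "dz": 1.7, "rx": 0, "ry": 0, "rz": -0.15, "jaw": 0},
    {"dx": -18, "dy": 0.7, "dz": 1.9, "rx": 0, "ry": 0, "rz": -0.17, "jaw": 0},
    {"dx": -20, "dy": 0.7, "dz": 2.1, "rx": 0, "ry": 0, "rz": -0.19, "jaw": 0},
    {"dx": -21.7, "dy": 0.8, "dz": 2.3, "rx": 0, "ry": 0, "rz": -0.21, "jaw": 0},
    {"dx": -22.6, "dy": 0.8, "dz": 2.4, "rx": 0, "ry": 0, "rz": -0.21, "jaw": 0},
    {"dx": -22.6, "dy": 0.8, "dz": 2.4, "rx": 0, "ry": 0, "rz": -0.21, "jaw": 0}
  ]
}}

```text
clock: 6.25
position: [0.3696, -0.0835, 0.1895]
tool_rot: [0.591, 0.807, -0.0, -0.0]
contact_force: [-0.1, 1.0, -2.9]
opening: 0.0086
grasp_force: 58.7
```

```bash
python3 go.py .5486 -.0267 .31 .06; python3 - <<'E'
from station import env
import cv2
from h import *
c=env.capture("side");cv2.imwrite("pics/s3.png",cv2.resize(c["color"][60:270,200:480,::-1],(800,600),interpolation=cv2.INTER_CUBIC))
s=env.read_state();Y=R.from_quat(s["tool_rot"]).apply([0,1,0]);yaw=np.arctan2(Y[1],Y[0])
p=[*(s["position"][:2]+.0905*Y[:2]),yaw];zr=s["position"][2]-.0258
print(p,zr,((project(c,place(p,[[-.095,-.095,zr],[.095,-.095,zr],[.095,.095,zr],[-.095,.095,zr]]))-[200,60])*800/280).round())
d=[.663,.0092,.309];print(((project(c,place(d,[[-.0291,.055,.1201],[-.0291,-.055,.1201],[-.0416,.068,.224]]))-[200,60])*800/280).round())
E
```

```text
t 6.25 pos [ 0.3696 -0.0835  0.1895] th 0.307 tilt [-0.0009  0.0002] F [-0.1  1.  -2.9] open 0.0086 grip 58.7
d(cm) [-0.02  9.73  0.54] rz -0.003
[np.float64(0.45566756795162744), np.float64(-0.055503108591315645), np.float64(0.3077527213486743)] 0.16375069974442832 [[263. 620.]
 [416. 480.]
 [246. 394.]
 [ 86. 507.]]
[[345. 400.]
 [438. 444.]
 [324. 311.]]
```

View pics/s3.png

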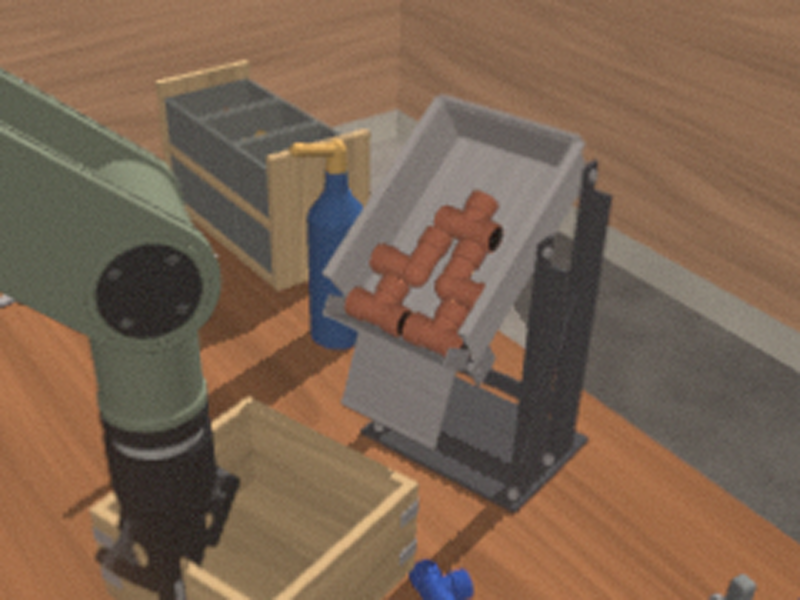

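The tote's rim corners at (417,482) and (248,402) agree with the predictions (416,480) and (246,394), so the back side sags a few mm at most. The trip plate edge at (345,402)–(440,447) also matches. I'll move it in until just short of contact.

>>> {"fn": "jog_arm", "kwargs": {
  "motion": [
    {"dx": 0, "dy": 0.7, "dz": 0.1, "rx": 0, "ry": 0, "rz": 0, "jaw": 0},
    {"dx": 0, "dy": 2, "dz": 0.2, "rx": 0, "ry": 0, "rz": 0, "jaw": 0},
    {"dx": 0, "dy": 3.5, "dz": 0.3, "rx": 0, "ry": 0, "rz": 0, "jaw": 0},
    {"dx": 0, "dy": 5, "dz": 0.3, "rx": 0, "ry": 0, "rz": 0, "jaw": 0},
    {"dx": 0, "dy": 6.5, "dz": 0.3, "rx": 0, "ry": 0, "rz": 0, "jaw": 0},
    {"dx": 0, "dy": 8, "dz": 0.3, "rx": 0, "ry": 0, "rz": 0, "jaw": 0},
    {"dx": 0, "dy": 9, "dz": 0.3, "rx": 0, "ry": 0, "rz": 0, "jaw": 0},
    {"dx": 0, "dy": 9.7, "dz": 0.3, "rx": 0, "ry": 0, "rz": 0, "jaw": 0},
    {"dx": 0, "dy": 9.7, "dz": 0.3, "rx": 0, "ry": 0, "rz": 0, "jaw": 0},
    {"dx": 0, "dy": 9.7, "dz": 0.3, "rx": 0, "ry": 0, "rz": 0, "jaw": 0}
  ]
}}

```text
clock: 7.3
position: [0.4618, -0.0535, 0.1868]
tool_rot: [0.59, 0.807, -0.0, -0.0]
contact_force: [-0.8, 0.0, -2.7]
opening: 0.0086
grasp_force: 58.9
```

```bash
python3 go.py .6087 -.0082 .31 .06; python3 - <<'E'
from station import env
import cv2
from h import *
a=env.capture("side");b=env.capture("scene")
s=env.read_state();Y=R.from_quat(s["tool_rot"]).apply([0,1,0]);yaw=np.arctan2(Y[1],Y[0])
p=[*(s["position"][:2]+.0905*Y[:2]),yaw];zr=s["position"][2]-.0258
print(p,zr)
d=[.663,.0092,.309]
L=.095*np.array([[-1,-1],[1,-1],[1,1],[-1,1]]);L=np.c_[L,[zr]*4]
G=np.array([[-.0291,.055,.1201],[-.0291,-.055,.1201],[-.0416,.068,.224],[0,.075,.2]])
for c,x,y,k in((a,230,90,400/140),(b,180,130,400/140)): print((project(c,place(p,L))-[x,y]).round(1).tolist(),(project(c,place(d,G))-[x,y]).round(1).tolist())
m=np.hstack([cv2.resize(c["color"][y:y+170,x:x+200,::-1],(400,340),interpolation=cv2.INTER_CUBIC) for c,x,y in((a,280,100),(b,230,150))])
cv2.imwrite("pics/m4.png",m)
E
```

```text
t 7.30 pos [ 0.4618 -0.0535  0.1868] th 0.309 tilt [-0.0006  0.0001] F [-0.8  0.  -2.7] open 0.0086 grip 58.9
d(cm) [-0.16  6.32  0.28] rz -0.001
[np.float64(0.5477627061227935), np.float64(-0.02607133919812157), np.float64(0.3087587181290982)] 0.16111997696743754
[[91.2, 161.2], [137.6, 118.4], [79.6, 92.0], [30.4, 127.0]] [[90.6, 109.9], [123.4, 125.6], [83.5, 78.8], [91.3, 78.8]]
[[156.7, 36.4], [105.9, 63.2], [150.9, 100.3], [202.9, 68.2]] [[141.4, 102.1], [116.0, 80.6], [148.5, 73.4], [137.6, 89.3]]
```

View pics/m4.png

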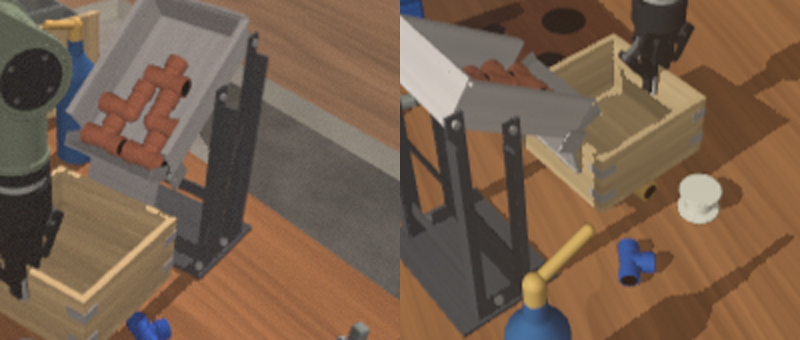

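Two-panel view: left, the tote rim sits just in front of the trip plate (corner 175,218). Right, the rim corner is near (600,158), predicted (602,161), so it is centred on the chute. Pushing now.

>>> {"fn": "jog_arm", "kwargs": {
  "motion": [
    {"dx": 0, "dy": 0.5, "dz": 0.1, "rx": 0, "ry": 0, "rz": 0, "jaw": 0},
    {"dx": 0, "dy": 1.2, "dz": 0.1, "rx": 0, "ry": 0, "rz": 0, "jaw": 0},
    {"dx": 0, "dy": 2, "dz": 0.1, "rx": 0, "ry": 0, "rz": 0, "jaw": 0},
    {"dx": 0, "dy": 2.8, "dz": 0.1, "rx": 0, "ry": 0, "rz": 0, "jaw": 0},
    {"dx": 0, "dy": 3.6, "dz": 0.1, "rx": 0, "ry": 0, "rz": 0, "jaw": 0},
    {"dx": 0, "dy": 4.4, "dz": 0.1, "rx": 0, "ry": 0, "rz": 0, "jaw": 0},
    {"dx": 0, "dy": 5.2, "dz": 0.1, "rx": 0, "ry": 0, "rz": 0, "jaw": 0},
    {"dx": 0, "dy": 5.8, "dz": 0.1, "rx": 0, "ry": 0, "rz": 0, "jaw": 0},
    {"dx": 0, "dy": 6.3, "dz": 0.1, "rx": 0, "ry": 0, "rz": 0, "jaw": 0},
    {"dx": 0, "dy": 6.3, "dz": 0.1, "rx": 0, "ry": 0, "rz": 0, "jaw": 0},
    {"dx": 0, "dy": 6.3, "dz": 0.1, "rx": 0, "ry": 0, "rz": 0, "jaw": 0},
    {"dx": 0, "dy": 6.3, "dz": 0.1, "rx": 0, "ry": 0, "rz": 0, "jaw": 0}
  ]
}}

```text
clock: 8.6
position: [0.5211, -0.0343, 0.1851]
tool_rot: [0.59, 0.808, -0.001, -0.001]
contact_force: [-3.6, -1.2, -9.3]
opening: 0.0082
grasp_force: 64.5
```

>>> {"fn": "jog_arm", "kwargs": {
  "motion": [
    {"dx": 0, "dy": 0, "dz": 0, "rx": 0, "ry": 0, "rz": 0, "jaw": 0},
    {"dx": 0, "dy": 0, "dz": 0, "rx": 0, "ry": 0, "rz": 0, "jaw": 0},
    {"dx": 0, "dy": 0, "dz": 0, "rx": 0, "ry": 0, "rz": 0, "jaw": 0},
    {"dx": 0, "dy": 0, "dz": 0, "rx": 0, "ry": 0, "rz": 0, "jaw": 0},
    {"dx": 0, "dy": 0, "dz": 0, "rx": 0, "ry": 0, "rz": 0, "jaw": 0},
    {"dx": 0, "dy": 0, "dz": 0, "rx": 0, "ry": 0, "rz": 0, "jaw": 0}
  ]
}}

```text
clock: 9.2
position: [0.5221, -0.0343, 0.1859]
tool_rot: [0.59, 0.807, 0.0, -0.0]
contact_force: [-1.6, -0.6, -11.0]
opening: 0.008
grasp_force: 65.0
```

```bash
python3 go.py .6087 -.0082 .31 .06; python3 - <<'E'
from station import env
import cv2
from h import *
a=env.capture("side");b=env.capture("scene")
m=np.hstack([cv2.resize(c["color"][y:y+170,x:x+200,::-1],(400,340),interpolation=cv2.INTER_CUBIC) for c,x,y in((a,280,100),(b,230,150))])
cv2.imwrite("pics/m5.png",m)
E
```

```text
t 9.20 pos [ 0.5221 -0.0343  0.1859] th 0.309 tilt [-0.      0.0001] F [ -1.6  -0.6 -11. ] open 0.0080 grip 65.0
d(cm) [-0.15 -0.01  0.19] rz -0.001
```

View pics/m5.png

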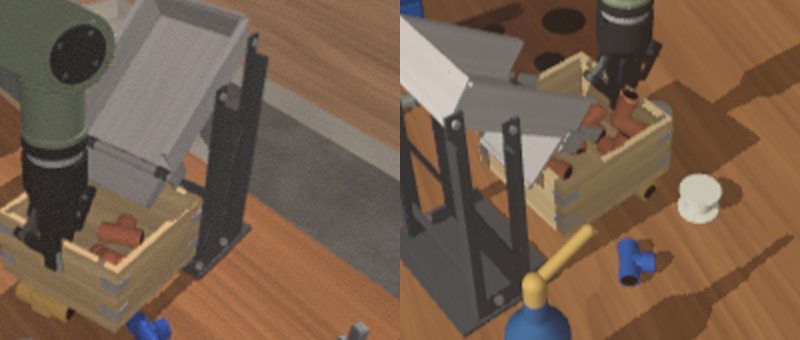

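All five fittings have left the chute, with copper at (110,235) in the left panel and (565,170)–(630,115) in the right. One piece is upright near the finger at (630,110) in the right panel. That was my tenth picture, so from here I check by numbers: where that piece's top lies relative to the tote.

```bash
cat > chk.py <<'E'
from station import env
import cv2
from h import *
s=env.read_state();T=R.from_quat(s["tool_rot"]);Y=T.apply([0,1,0]);yaw=np.arctan2(Y[1],Y[0])
p=[*(s["position"][:2]+.0905*Y[:2]),yaw];zb=s["position"][2]-.1258
def loc(w): w=w-[p[0],p[1],zb];c,n=np.cos(yaw),np.sin(yaw);return np.c_[w[:,0]*c+w[:,1]*n,-w[:,0]*n+w[:,1]*c,w[:,2]]
print("t",s["clock"],"tote",np.round([*p,zb],3),"F",s["contact_force"].round(1))
def cams():
    for n in("side","scene"): yield n,env.capture(n)
    c=env.capture("wrist");M=np.eye(4);M[:3,:3]=T.as_matrix();M[:3,3]=s["position"];W=np.linalg.inv(M@c["mount"])
    yield "wrist",dict(c,rvec=R.from_matrix(W[:3,:3]).as_rotvec(),tvec=W[:3,3])
for n,c in cams():
    h=cv2.cvtColor(c["color"],cv2.COLOR_RGB2HSV);roi=np.zeros(h.shape[:2],np.uint8)
    L=np.array([[x,y,z] for x in(-.1,.1) for y in(-.1,.1) for z in(0,.16)])
    q=project(c,place(p,L+[0,0,zb]));cv2.fillConvexPoly(roi,cv2.convexHull(q.astype(np.int32)),1)
    r,g,b=[c["color"][...,i].astype(float) for i in range(3)]
    m=((r>1.9*g)&(g<1.35*b)&(r>70)&(roi>0)).astype(np.uint8);m=cv2.morphologyEx(m,cv2.MORPH_OPEN,np.ones((3,3)))
    k,_,st,ce=cv2.connectedComponentsWithStats(m)
    for i in range(1,k):
        if st[i,4]<25: continue
        v=np.argwhere(_==i)[:,::-1];top=v[v[:,1].argmin()]
        print(n,"area",st[i,4],"box",st[i,:4].tolist(),"ctr local@.05",loc(onz(c,[ce[i]],zb+.05)).round(3)[0,:2],"top local @.06,.1,.13",[loc(onz(c,[top],zb+z)).round(3)[0,:2].tolist() for z in(.06,.1,.13)])
E
python3 chk.py
```

```text
t 9.3 tote [ 0.608 -0.007  0.309  0.06 ] F [ -1.8  -0.7 -11.4]
```

```bash
python3 - <<'E'
import cv2
m=cv2.imread("pics/m5.png")[:,:,::-1]
for u,v in((628,115),(634,125),(600,120),(565,170),(120,235),(105,255),(60,215),(150,225),(610,170),(700,270)): print((u,v),m[v,u])
E
```

```text
(628, 115) [122  74  53]
(634, 125) [133  82  58]
(600, 120) [115  80  58]
(565, 170) [110  69  51]
(120, 235) [149  88  66]
(105, 255) [136  83  59]
(60, 215) [45 38 38]
(150, 225) [126 104  78]
(610, 170) [128 106  77]
(700, 270) [154 106  67]
```

```bash
sed -i 's/(r>1.9\*g)&(g<1.35\*b)&(r>70)/(r>1.5*g)\&(g<1.52*b)\&(r>60)/' chk.py; python3 chk.py
```

```text
t 9.45 tote [ 0.608 -0.007  0.309  0.06 ] F [ -1.8  -1.8 -11.4]
side area 239 box [329, 207, 22, 16] ctr local@.05 [ 0.017 -0.022] top local @.06,.1,.13 [[0.037, -0.01], [-0.004, -0.038], [-0.035, -0.059]]
side area 74 box [327, 222, 14, 10] ctr local@.05 [-0.03  -0.034] top local @.06,.1,.13 [[-0.032, -0.021], [-0.069, -0.049], [-0.096, -0.069]]
scene area 389 box [290, 160, 39, 25] ctr local@.05 [-0.126 -0.177] top local @.06,.1,.13 [[-0.185, -0.189], [-0.149, -0.147], [-0.123, -0.116]]
scene area 291 box [329, 198, 23, 28] ctr local@.05 [-0.072  0.02 ] top local @.06,.1,.13 [[-0.1, -0.018], [-0.068, 0.015], [-0.045, 0.04]]
scene area 81 box [321, 203, 11, 10] ctr local@.05 [-0.051 -0.018] top local @.06,.1,.13 [[-0.055, -0.028], [-0.026, 0.006], [-0.004, 0.031]]
scene area 49 box [305, 230, 9, 7] ctr local@.05 [0.049 0.027] top local @.06,.1,.13 [[0.056, 0.019], [0.08, 0.051], [0.098, 0.074]]
```

Only one piece stands high: top at local (-0.07, 0.015), about rim height and inside the wall. I'll retreat with a brisk start, which tends to topple it inwards, and a gentle stop.

>>> {"fn": "jog_arm", "kwargs": {
  "motion": [
    {"dx": 0, "dy": -2, "dz": 0, "rx": 0, "ry": 0, "rz": 0, "jaw": 0},
    {"dx": 0, "dy": -4, "dz": 0, "rx": 0, "ry": 0, "rz": 0, "jaw": 0},
    {"dx": 0, "dy": -5.8, "dz": 0, "rx": 0, "ry": 0, "rz": 0, "jaw": 0},
    {"dx": 0, "dy": -7.4, "dz": 0, "rx": 0, "ry": 0, "rz": 0, "jaw": 0},
    {"dx": 0, "dy": -8.8, "dz": 0, "rx": 0, "ry": 0, "rz": 0, "jaw": 0},
    {"dx": 0, "dy": -10, "dz": 0, "rx": 0, "ry": 0, "rz": 0, "jaw": 0},
    {"dx": 0, "dy": -11, "dz": 0, "rx": 0, "ry": 0, "rz": 0, "jaw": 0},
    {"dx": 0, "dy": -11.8, "dz": 0, "rx": 0, "ry": 0, "rz": 0, "jaw": 0},
    {"dx": 0, "dy": -12.4, "dz": 0, "rx": 0, "ry": 0, "rz": 0, "jaw": 0},
    {"dx": 0, "dy": -12.8, "dz": 0, "rx": 0, "ry": 0, "rz": 0, "jaw": 0},
    {"dx": 0, "dy": -13, "dz": 0, "rx": 0, "ry": 0, "rz": 0, "jaw": 0},
    {"dx": 0, "dy": -13, "dz": 0, "rx": 0, "ry": 0, "rz": 0, "jaw": 0}
  ]
}}

```text
clock: 10.8
position: [0.3983, -0.0739, 0.1859]
tool_rot: [0.59, 0.807, 0.0, 0.0]
contact_force: [0.2, -0.2, -5.9]
opening: 0.0082
grasp_force: 65.1
```

```bash
python3 chk.py; python3 go.py .5145 -.3523 .17 .06
```

```text
t 10.8 tote [ 0.485 -0.046  0.309  0.06 ] F [ 0.2 -0.2 -5.9]
side area 288 box [299, 231, 23, 18] ctr local@.05 [ 0.024 -0.021] top local @.06,.1,.13 [[0.044, -0.008], [0.011, -0.036], [-0.014, -0.058]]
side area 155 box [293, 249, 16, 15] ctr local@.05 [-0.032 -0.034] top local @.06,.1,.13 [[-0.028, -0.018], [-0.057, -0.046], [-0.078, -0.067]]
scene area 439 box [301, 153, 39, 25] ctr local@.05 [-0.036 -0.178] top local @.06,.1,.13 [[-0.09, -0.209], [-0.053, -0.167], [-0.025, -0.135]]
scene area 298 box [361, 176, 23, 30] ctr local@.05 [-0.075  0.016] top local @.06,.1,.13 [[-0.115, -0.028], [-0.077, 0.006], [-0.048, 0.031]]
scene area 355 box [335, 183, 29, 22] ctr local@.05 [-0.017 -0.018] top local @.06,.1,.13 [[-0.059, -0.032], [-0.023, 0.002], [0.003, 0.028]]
t 10.95 pos [ 0.3987 -0.0738  0.1859] th 0.309 tilt [0.0005 0.0001] F [ 0.3  0.1 -6.1] open 0.0084 grip 65.1
d(cm) [-28.8   -6.4    0.19] rz 0.139
```

```bash
cat > wr.py <<'E'
import re
src=open("chk.py").read().replace("&(roi>0)",'&((roi>0)|(n=="wrist"))').replace('("side","scene")','()')
exec(src)
v=np.argwhere(m>0)
g=cv2.resize(m.astype(np.float32),(64,25),interpolation=cv2.INTER_AREA)>.4
gr=cv2.resize(c["color"],(64,25),interpolation=cv2.INTER_AREA)
ply=(gr[...,0]<1.4*gr[...,1].astype(float))&(gr[...,0]>85);dark=gr.max(2)<55
for i in range(25): print("".join("C" if g[i,j] else "." if ply[i,j] else "#" if dark[i,j] else " " for j in range(64)))
print([(z,project(c,place(p,[[-.095,0,zb+z],[-.086,.05,zb+z],[-.086,.02,zb+z],[-.06,.02,zb+z]])).round().tolist()) for z in(.1,.12)])
E
python3 wr.py
```

```text
t 10.95 tote [ 0.485 -0.046  0.309  0.06 ] F [ 0.3  0.1 -6.1]
                                           ............         
                                           ...........          
                               .............................    
                              ..................................
                              ..................................
                              ..................................
                              ..................................
                              .......        ...................
                               ...           ...................
                               ...           .................. 
                               ...          ................... 
                               ....         ..................  
                               .....        ........ #### ....  
                               .....        ........            
                               .....         .......            
                               ...               ....           
                              ...  #####          ...           
                            ## .. #######        ....      .    
                            ## ..  ######       .....           
                           ####...  #####       .......  ..     
                    ###########...###    ###     .........      
                  #############...#############  .........      
               ############### ...################              
            ######## ##########...###################           
          #####################  #######################        
[(0.1, [[307.0, 344.0], [335.0, 204.0], [334.0, 293.0], [415.0, 293.0]]), (0.12, [[304.0, 392.0], [338.0, 231.0], [336.0, 335.0], [434.0, 334.0]])]
```

The wrist mask puts the upright fitting's mouth near px (372,280). It is about 90–100 mm above the tote's underside, inside the wall beside the finger, with its body sloping down into the tote. That is safe to carry smoothly, so I'll go on to above the board.

>>> {"fn": "jog_arm", "kwargs": {
  "motion": [
    {"dx": -0.4, "dy": -0.1, "dz": -0.1, "rx": 0, "ry": 0, "rz": 0, "jaw": 0},
    {"dx": -1.2, "dy": -0.3, "dz": -0.2, "rx": 0, "ry": 0, "rz": 0.01, "jaw": 0},
    {"dx": -2.3, "dy": -0.5, "dz": -0.4, "rx": 0, "ry": 0, "rz": 0.01, "jaw": 0},
    {"dx": -3.6, "dy": -0.8, "dz": -0.6, "rx": 0, "ry": 0, "rz": 0.02, "jaw": 0},
    {"dx": -5, "dy": -1.1, "dz": -0.8, "rx": 0, "ry": 0, "rz": 0.02, "jaw": 0},
    {"dx": -6.5, "dy": -1.4, "dz": -1, "rx": 0, "ry": 0, "rz": 0.03, "jaw": 0},
    {"dx": -8, "dy": -1.8, "dz": -1, "rx": 0, "ry": 0, "rz": 0.04, "jaw": 0},
    {"dx": -9.5, "dy": -2.1, "dz": -1, "rx": 0, "ry": 0, "rz": 0.05, "jaw": 0},
    {"dx": -11, "dy": -2.4, "dz": -1, "rx": 0, "ry": 0, "rz": 0.05, "jaw": 0},
    {"dx": -12.5, "dy": -2.8, "dz": -1, "rx": 0, "ry": 0, "rz": 0.06, "jaw": 0},
    {"dx": -14, "dy": -3.1, "dz": -1, "rx": 0, "ry": 0, "rz": 0.07, "jaw": 0},
    {"dx": -15.5, "dy": -3.4, "dz": -1, "rx": 0, "ry": 0, "rz": 0.08, "jaw": 0}
  ]
}}

```text
clock: 12.2
position: [0.4131, -0.2332, 0.1958]
tool_rot: [0.622, 0.783, 0.0, 0.0]
contact_force: [-0.1, 0.6, -6.7]
opening: 0.0085
grasp_force: 65.1
```

```bash
python3 go.py .5145 -.3523 .17 .05
```

```text
t 12.20 pos [ 0.4131 -0.2332  0.1958] th 0.228 tilt [0.0001 0.    ] F [-0.1  0.6 -6.7] open 0.0085 grip 65.1
d(cm) [-13.37  -1.85   2.18] rz 0.058
```

>>> {"fn": "jog_arm", "kwargs": {
  "motion": [
    {"dx": -1.5, "dy": -0.2, "dz": 0.1, "rx": 0, "ry": 0, "rz": 0.01, "jaw": 0},
    {"dx": -3, "dy": -0.4, "dz": 0.2, "rx": 0, "ry": 0, "rz": 0.02, "jaw": 0},
    {"dx": -4.5, "dy": -0.6, "dz": 0.4, "rx": 0, "ry": 0, "rz": 0.02, "jaw": 0},
    {"dx": -6, "dy": -0.8, "dz": 0.6, "rx": 0, "ry": 0, "rz": 0.03, "jaw": 0},
    {"dx": -7.5, "dy": -1, "dz": 0.8, "rx": 0, "ry": 0, "rz": 0.03, "jaw": 0},
    {"dx": -9, "dy": -1.2, "dz": 1, "rx": 0, "ry": 0, "rz": 0.04, "jaw": 0},
    {"dx": -10.3, "dy": -1.4, "dz": 1.2, "rx": 0, "ry": 0, "rz": 0.05, "jaw": 0},
    {"dx": -11.4, "dy": -1.6, "dz": 1.4, "rx": 0, "ry": 0, "rz": 0.05, "jaw": 0},
    {"dx": -12.3, "dy": -1.7, "dz": 1.6, "rx": 0, "ry": 0, "rz": 0.06, "jaw": 0},
    {"dx": -13, "dy": -1.8, "dz": 1.8, "rx": 0, "ry": 0, "rz": 0.06, "jaw": 0},
    {"dx": -13.4, "dy": -1.8, "dz": 2, "rx": 0, "ry": 0, "rz": 0.06, "jaw": 0},
    {"dx": -13.4, "dy": -1.8, "dz": 2.2, "rx": 0, "ry": 0, "rz": 0.06, "jaw": 0}
  ]
}}

```text
clock: 13.4
position: [0.4261, -0.3667, 0.1737]
tool_rot: [0.645, 0.764, 0.0, 0.0]
contact_force: [-0.0, 0.6, -6.7]
opening: 0.0084
grasp_force: 65.1
```

```bash
python3 go.py .5145 -.3523 .17 .018; python3 chk.py
```

```text
t 13.40 pos [ 0.4261 -0.3667  0.1737] th 0.169 tilt [0.0002 0.    ] F [-0.   0.6 -6.7] open 0.0084 grip 65.1
d(cm) [-0.07 -0.09  3.17] rz -0.001
t 13.4 tote [ 0.515 -0.352  0.169  0.048] F [-0.   0.6 -6.7]
side area 472 box [389, 310, 30, 26] ctr local@.05 [ 0.029 -0.011] top local @.06,.1,.13 [[0.047, 0.004], [0.02, -0.009], [-0.001, -0.019]]
side area 530 box [383, 334, 36, 30] ctr local@.05 [-0.027 -0.041] top local @.06,.1,.13 [[-0.022, -0.006], [-0.045, -0.019], [-0.063, -0.028]]
side area 68 box [377, 348, 13, 12] ctr local@.05 [-0.055 -0.024] top local @.06,.1,.13 [[-0.058, -0.013], [-0.079, -0.025], [-0.095, -0.035]]
side area 53 box [393, 362, 10, 8] ctr local@.05 [-0.054 -0.059] top local @.06,.1,.13 [[-0.06, -0.051], [-0.081, -0.061], [-0.097, -0.068]]
scene area 748 box [261, 101, 55, 26] ctr local@.05 [-0.074 -0.233] top local @.06,.1,.13 [[-0.183, -0.26], [-0.146, -0.197], [-0.118, -0.15]]
scene area 342 box [294, 132, 36, 23] ctr local@.05 [-0.041 -0.013] top local @.06,.1,.13 [[-0.106, -0.044], [-0.072, 0.009], [-0.047, 0.049]]
```

>>> {"fn": "jog_arm", "kwargs": {
  "motion": [
    {"dx": 0, "dy": 0, "dz": 0.4, "rx": 0, "ry": 0, "rz": 0, "jaw": 0},
    {"dx": 0, "dy": 0, "dz": 0.9, "rx": 0, "ry": 0, "rz": 0, "jaw": 0},
    {"dx": 0, "dy": 0, "dz": 1.4, "rx": 0, "ry": 0, "rz": 0, "jaw": 0},
    {"dx": 0, "dy": 0, "dz": 1.8, "rx": 0, "ry": 0, "rz": 0, "jaw": 0},
    {"dx": 0, "dy": 0, "dz": 2.1, "rx": 0, "ry": 0, "rz": 0, "jaw": 0},
    {"dx": 0, "dy": 0, "dz": 2.3, "rx": 0, "ry": 0, "rz": 0, "jaw": 0},
    {"dx": 0, "dy": 0, "dz": 2.5, "rx": 0, "ry": 0, "rz": 0, "jaw": 0},
    {"dx": 0, "dy": 0, "dz": 2.6, "rx": 0, "ry": 0, "rz": 0, "jaw": 0},
    {"dx": 0, "dy": 0, "dz": 2.7, "rx": 0, "ry": 0, "rz": 0, "jaw": 0},
    {"dx": 0, "dy": 0, "dz": 2.7, "rx": 0, "ry": 0, "rz": 0, "jaw": 0}
  ]
}}

```text
clock: 14.55
position: [0.426, -0.3665, 0.147]
tool_rot: [0.645, 0.764, 0.0, 0.0]
contact_force: [-0.5, -0.3, -5.6]
opening: 0.0085
grasp_force: 65.1
```

>>> {"fn": "jog_arm", "kwargs": {
  "motion": [
    {"dx": 0, "dy": 0, "dz": 0.1, "rx": 0, "ry": 0, "rz": 0, "jaw": 0},
    {"dx": 0, "dy": 0, "dz": 0.15, "rx": 0, "ry": 0, "rz": 0, "jaw": 0},
    {"dx": 0, "dy": 0, "dz": 0.2, "rx": 0, "ry": 0, "rz": 0, "jaw": 0},
    {"dx": 0, "dy": 0, "dz": 0.2, "rx": 0, "ry": 0, "rz": 0, "jaw": 0}
  ]
}}

```text
clock: 14.95
position: [0.4259, -0.3668, 0.1454]
tool_rot: [0.645, 0.764, -0.0, 0.001]
contact_force: [-3.3, -1.7, -0.7]
opening: 0.0081
grasp_force: 66.4
```

>>> {"fn": "jog_arm", "kwargs": {
  "motion": [
    {"dx": 0, "dy": 0, "dz": 0.05, "rx": 0, "ry": 0, "rz": 0, "jaw": 0},
    {"dx": 0, "dy": 0, "dz": 0.1, "rx": 0, "ry": 0, "rz": 0, "jaw": 0},
    {"dx": 0, "dy": 0, "dz": 0.15, "rx": 0, "ry": 0, "rz": 0, "jaw": 0},
    {"dx": 0, "dy": 0, "dz": 0.15, "rx": 0, "ry": 0, "rz": 0, "jaw": 0},
    {"dx": 0, "dy": 0, "dz": 0.15, "rx": 0, "ry": 0, "rz": 0, "jaw": 0}
  ]
}}

```text
clock: 15.45
position: [0.4258, -0.3666, 0.1445]
tool_rot: [0.645, 0.764, -0.0, 0.0]
contact_force: [-5.1, -0.7, 6.1]
opening: 0.0085
grasp_force: 67.5
```

The tote is seated: 6 N up and underside height about 0.018 m. I'll release with a small opening, then rise straight up.

>>> {"fn": "jog_arm", "kwargs": {
  "motion": [
    {"dx": 0, "dy": 0, "dz": 0, "rx": 0, "ry": 0, "rz": 0, "jaw": 0.12},
    {"dx": 0, "dy": 0, "dz": 0, "rx": 0, "ry": 0, "rz": 0, "jaw": 0.16},
    {"dx": 0, "dy": 0, "dz": 0, "rx": 0, "ry": 0, "rz": 0, "jaw": 0.2},
    {"dx": 0, "dy": 0, "dz": 0, "rx": 0, "ry": 0, "rz": 0, "jaw": 0.22},
    {"dx": 0, "dy": 0, "dz": 0, "rx": 0, "ry": 0, "rz": 0, "jaw": 0.22}
  ]
}}

```text
clock: 15.95
position: [0.4262, -0.3664, 0.1433]
tool_rot: [0.645, 0.764, 0.0, 0.0]
contact_force: [0.3, -0.9, 0.6]
opening: 0.0188
grasp_force: 0.0
```

>>> {"fn": "jog_arm", "kwargs": {
  "motion": [
    {"dx": 0, "dy": 0, "dz": -0.5, "rx": 0, "ry": 0, "rz": 0, "jaw": 0.22},
    {"dx": 0, "dy": 0, "dz": -1, "rx": 0, "ry": 0, "rz": 0, "jaw": 0.22},
    {"dx": 0, "dy": 0, "dz": -1.5, "rx": 0, "ry": 0, "rz": 0, "jaw": 0.22},
    {"dx": 0, "dy": 0, "dz": -2, "rx": 0, "ry": 0, "rz": 0, "jaw": 0.22}
  ]
}}

```text
clock: 16.35
position: [0.426, -0.3665, 0.1641]
tool_rot: [0.645, 0.764, 0.0, 0.0]
contact_force: [0.8, -0.1, 0.0]
opening: 0.0188
grasp_force: 0.0
```

Clean release with no force. I'll keep rising.

>>> {"fn": "jog_arm", "kwargs": {
  "motion": [
    {"dx": 0, "dy": 0, "dz": -2, "rx": 0, "ry": 0, "rz": 0, "jaw": 0.22},
    {"dx": 0, "dy": 0, "dz": -4, "rx": 0, "ry": 0, "rz": 0, "jaw": 0.22},
    {"dx": 0, "dy": 0, "dz": -7, "rx": 0, "ry": 0, "rz": 0, "jaw": 0.22},
    {"dx": 0, "dy": 0, "dz": -10, "rx": 0, "ry": 0, "rz": 0, "jaw": 0.22},
    {"dx": 0, "dy": 0, "dz": -12, "rx": 0, "ry": 0, "rz": 0, "jaw": 0.22},
    {"dx": 0, "dy": 0, "dz": -13, "rx": 0, "ry": 0, "rz": 0, "jaw": 0.22},
    {"dx": 0, "dy": 0, "dz": -13, "rx": 0, "ry": 0, "rz": 0, "jaw": 0.22},
    {"dx": 0, "dy": 0, "dz": -13, "rx": 0, "ry": 0, "rz": 0, "jaw": 0.22}
  ]
}}

```text
clock: 17.15
position: [0.4255, -0.3661, 0.2925]
tool_rot: [0.645, 0.764, 0.0, -0.001]
contact_force: [-0.5, -0.9, -0.1]
opening: 0.0186
grasp_force: 0.0
```

```bash
sed -e 's/zb=s\["position"\]\[2\]-.1258/zb=.018/' chk.py > chk2.py; python3 chk2.py; python3 - <<'E'
from station import env
from h import *
# edges of the tote rim vs prediction in wrist view: dark/light check via template score over pose
s=env.read_state();c=env.capture("wrist");M=np.eye(4);M[:3,:3]=R.from_quat(s["tool_rot"]).as_matrix();M[:3,3]=s["position"];W=np.linalg.inv(M@c["mount"])
k=dict(c,rvec=R.from_matrix(W[:3,:3]).as_rotvec(),tvec=W[:3,3])
rgb=c["color"].astype(float);ply=((rgb[...,0]<1.35*rgb[...,1])&(rgb[...,0]>110)).astype(float)
t=np.linspace(-1,1,60)
def score(p,o,z=.118):
    L=np.r_[np.c_[t*0-o,t*.09],np.c_[t*.09,t*0-o],np.c_[t*.09,t*0+o],np.c_[t*0+o,t*.09]]
    q=project(k,place(p,np.c_[L,np.full(len(L),z)])).round().astype(int)
    ok=(q[:,0]>=0)&(q[:,0]<640)&(q[:,1]>=0)&(q[:,1]<280);return ply[q[ok,1],q[ok,0]].mean(),ok.sum()
f=lambda p:score(p,.0905)[0]-score(p,.101)[0]
b=max(((f((x,y,a)),x,y,a) for x in np.arange(.49,.54,.003) for y in np.arange(-.375,-.325,.003) for a in np.arange(.05,.3,.02)),key=lambda v:v[0]);print("tote fit",np.round(b,3),score((.5145,-.352,.17),.0905))
E
```

```text
t 17.15 tote [ 0.515 -0.351  0.169  0.018] F [-0.5 -0.9 -0.1]
side area 464 box [387, 317, 29, 26] ctr local@.05 [ 0.032 -0.01 ] top local @.06,.1,.13 [[0.05, 0.006], [0.024, -0.007], [0.004, -0.017]]
side area 62 box [343, 328, 9, 9] ctr local@.05 [-0.053  0.067] top local @.06,.1,.13 [[-0.058, 0.076], [-0.078, 0.058], [-0.093, 0.046]]
side area 208 box [354, 331, 20, 22] ctr local@.05 [-0.047  0.027] top local @.06,.1,.13 [[-0.037, 0.045], [-0.058, 0.03], [-0.074, 0.018]]
side area 512 box [381, 342, 36, 29] ctr local@.05 [-0.024 -0.041] top local @.06,.1,.13 [[-0.023, -0.004], [-0.045, -0.017], [-0.062, -0.026]]
side area 166 box [375, 356, 26, 22] ctr local@.05 [-0.054 -0.04 ] top local @.06,.1,.13 [[-0.058, -0.013], [-0.078, -0.025], [-0.093, -0.033]]
scene area 325 box [262, 109, 57, 18] ctr local@.05 [-0.098 -0.25 ] top local @.06,.1,.13 [[-0.174, -0.255], [-0.138, -0.194], [-0.111, -0.149]]
scene area 340 box [294, 139, 36, 23] ctr local@.05 [-0.042 -0.016] top local @.06,.1,.13 [[-0.106, -0.045], [-0.073, 0.006], [-0.049, 0.044]]
tote fit [ 1.     0.514 -0.354  0.15 ] (np.float64(1.0), np.int64(160))
```

```bash
python3 - <<'E'
from station import env
import cv2
from h import *
a=env.capture("side");b=env.capture("scene");p=[.514,-.353,.165]
P=lambda c:np.array([*[c["mtx"][0,0]]])
def ray(c,uv):
    A=onz(c,[uv],0)[0];B=onz(c,[uv],.2)[0];return A,(B-A)/np.linalg.norm(B-A)
def tri(u,v):
    A,d=ray(a,u);B,e=ray(b,v);st=np.linalg.lstsq(np.c_[d,-e],B-A,rcond=None)[0];X,Z=A+d*st[0],B+e*st[1];m=(X+Z)/2
    w=m-[p[0],p[1],.018];c,s=np.cos(p[2]),np.sin(p[2]);return np.round([w[0]*c+w[1]*s,-w[0]*s+w[1]*c,w[2]],3),round(np.linalg.norm(X-Z),4)
for u in((364,342),(347,332),(388,367)): print("side",u,tri(u,(312,150)))
o=cv2.imread("pics/side0.png")[:,:,::-1].astype(float);n=a["color"].astype(float)
D=np.abs(o-n).mean(2);print("trip plate diff",D[170:215,322:352].mean().round(1),"scene gate diff",np.abs(cv2.imread("pics/scene0.png")[:,:,::-1].astype(float)-b["color"])[200:235,305:325].mean().round(1))
for nm,uv in(("spool",(265,250)),("flux",(292,290)),("valve",(303,250))):
    print(nm,D[uv[1]-12:uv[1]+12,uv[0]-12:uv[0]+12].mean().round(1))
E
```

```text
side (364, 342) (array([-0.041,  0.015,  0.067]), np.float64(0.0308))
side (347, 332) (array([-0.042,  0.041,  0.079]), np.float64(0.06))
side (388, 367) (array([-0.05 , -0.035,  0.038]), np.float64(0.0052))
trip plate diff 14.9 scene gate diff 2.1
spool 6.8
flux 5.5
valve 5.9
```

The bystanders match the first images, and so does the gate in the scene view. The high fitting triangulates to about z = 0.04–0.07 in the tote, below the 0.095 limit. I'll hand it in.

```bash
python3 -c "
from station import env
print(env.finish_job())"
```

```text
the job is handed in; nothing more can be done
None
```

I handed the job in at about 17 s: by my measurements the tote stands about 2 mm from the board's centre with the fittings in it. The gate looks shut and the spool, flux jar and valve unmoved in the camera images; the hand-in returned no verdict.

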